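# Load the deburring machine, shut its lid and wind its timer

## Task

Take the steel channel out of the red tray and lay it down flat, open side down as it is now, on the floor of the deburring machine's open chamber, without dropping it. Then close the yellow lid fully, and after that wind the spring timer key clockwise, a partial turn at a time, all the way to its stop, so that the key's red end points at the green mark. Leave the other things on the bench where they are.

Things in the scene. Friction and masses are not known exactly. Their poses are not given: they have to be found in the camera images.
- finisher: deburring machine, fixed to the bench, 160 (its x) x 300 (its y) x 85 mm high. Origin under its centre; its x points away from the robot, its y to the left, z up. Left part: blue open chamber, outside 160 (x) x 180 (y) mm, centred at (0, 60) mm; right part: grey timer console with a flat top 85 mm above the bench, 160 x 120 mm, centred at (0, -90) mm, carrying the key
- chamber_floor (a point): centre of the chamber's black rubber floor, 20 mm above the bench; the chamber is 144 (x) x 164 (y) mm inside, its walls are 8 mm thick and rise 65 mm above this floor. Axes as the machine's
- lid_hinge (a point): middle of the lid's hinge line, on the chamber's far rim, 85 mm above the bench; the hinge runs along the machine's y
- lid (a joint): opening angle of the yellow lid (rad): 0 shut flat on the chamber, 1.57 upright, 1.9 its limit. The hinge is stiff: the lid stays where it is left and needs about 1 to 4 N at its free edge to move. Lid plate 160 (from the hinge) x 180 x 8 mm thick, lying on the rim when shut (top face 93 mm above the bench)
- lid_grip (a point): centre of the black grip along the lid's free edge, 70 mm long (along the hinge's direction), 20 mm deep, 14 mm thick; 170 mm from the hinge. Its frame turns with the lid: x points from the grip to the hinge, z out of the lid's top face (up when shut)
- key (a joint): turn of the spring timer's key (rad), 0 unwound, growing clockwise seen from above, 2.4 at its stop (wound fully). It stays where it is left; takes about 0.1 N m
- key_grip (a point): centre of the key's wing, on the vertical turning axis, 30 mm above the console top. The wing is a black upright bar 46 mm long (this frame's x, pointing to the red end) x 12 mm thick (y) x 28 mm high (16 to 44 mm above the console); on the white dial under it a thin black mark shows unwound, a broad green mark wound fully
- tray: red plastic tray, fixed, 220 (its x) x 180 x 35 mm high, walls and floor 4 mm; origin under its centre
- channel: stamped steel channel, an upside-down U lying open side down in the tray: 100 mm long (its x), 34 mm wide (y), 26 mm high, 4 mm sheet, closed flat top with two dark dots; about 150 g. Origin at the centre of its underside, z up
- bushing: bystander: brass bushing, 24 mm diameter, 16 mm high, standing in the tray's far left corner; origin under its centre
- wrench: bystander: open-ended steel wrench lying flat on the bench beyond the machine and tray, about 180 mm long
- screwdriver: bystander: screwdriver lying flat on the bench at the right, about 200 mm long
- punch: bystander: dark steel stepped punch standing upright, 40 mm diameter, 50 mm high
- oil: bystander: amber oil bottle standing at the left, 56 mm diameter, 140 mm high
- shell: bystander: copper drawn cup, 56 mm diameter, 40 mm high, at the far side
- angle: bystander: brass L-shaped bracket, 60 x 50 mm, 40 mm high, at the far side
There are look-alikes about, which are no part of the job. What is meant by the channel is not turquoise, and is the larger of those in its own colour.

How it is judged:
By the outcome, as a careful person would: the job done as asked, in the order asked, and still so for the second after the job is handed in, with the robot touching nothing.
It also fails if it takes over 72 s, if anything falls off the work surface, if the arm or the gripper's body presses on something with over 40 N, if the wrist force passes 120 N, or if a joint passes its speed limit or range.

## Robot

A 6-joint arm with a two-finger parallel gripper is mounted at the origin on the work surface. World frame = base frame: x ahead of the robot, y to its left, z up, the work surface at z = 0. Lengths are in m, angles in degrees, forces in N, time in s.
With the tool pointing down it reaches from about 0.3 to 0.75 m from the base axis. Payload 8.5 kg.
Tool frame: the origin (TCP) lies midway between the tips of the shut fingers; the grasp point (between the pads) lies 19 mm behind it (env.grasp_offset is the distance from the TCP to the grasp point, in m); z points along the fingers, y is the line along which they close (so a half turn about z gives the same grasp; the last joint's range is limited). The gripper opens to 85 mm and grips with 20 to 120 N. Pads are 22 mm wide; open, the fingers measure 114 mm over their backs; the gripper's body (76 mm by 85 mm) begins 54 mm behind the grasp point. The pads swing forward as they close: fully open they stand 13 mm farther back than shut.
Start: joints at [57.565, 21.807, 74.336, -0, 83.858, -12.336], TCP at [0.189, 0.516, 0.231] pointing down, gripper open.
Joint ranges: [-178.18, 178.18], [-50.72, 133.34], [12.68, 142.11], [-81.47, 261.47], [9.98, 163.14], [-165.26, 165.26]. Speed limits (degrees/s): [136.94, 136.94, 180, 180, 180, 180].

## Interface

Orientations are given as a 3x3 rotation matrix whose columns are the frame's x, y, z axes.
In Python, from rig import env gives the robot as it stands.
- The arm moves only by the tool servo_tool, never from a script. Its argument "deltas" is text: rows parted by semicolons, each of 7 numbers parted by spaces: the opening, from 0 (shut) to 1 (fully open), then the shift along the tool's x, y, z in mm, then the turn, a rotation vector about the tool's x, y, z in rad. A call has 1 to 8 rows; each row shifts and turns the commanded pose from where the row before left it, along the tool's axes as they then stand; what a row does not reach is not made up. A row lasts 1/12 s, in which the tool goes at most 41.7 mm and 7.16 degrees, less where a joint would pass 70% of its speed; a pose out of reach is approached as far as the arm can. A call is refused whole if a number of a shift passes 41.7 or a number of a turn 0.125, either way. A call with a gripper value outside its range is refused whole. The fingers move at their own pace and stop on an object; "newtons" is the grip in N (left out, the last holds). Time passes only in rows, so rows that do not move let the fingers close. It gives the time, the measured TCP pose, the force, the opening and the grip force at its end, in the units of the state.
- env.observe(): the state, without advancing time (a new reading comes with each control period).
- env.get_image(name): name is "scene" or "top" or "wrist"; returns a dict with "img" (480x640x3 uint8, red, green, blue), "depth" (480x640 float32, m along the optical axis (not along the pixel's ray), 0 where there is no reading), "camera_matrix" (3x3 intrinsics, pixels), "D" ([k1, k2, p1, p2, k3] as OpenCV has them; the pictures are not rectified), "world_to_cam" (4x4, takes a point from world to camera coordinates). Camera axes: x right, y down, z forward; pixel columns grow to the right and rows downward; lengths in m; the calibration is good to about 2 mm. A picture is of the moment at which its call begins.
- env.close_job(): hands the job in; it is judged then, once.
Trained networks look in a picture, given as the dict that the camera call returned (one of the last four; its "shot" number tells which), for a name from the list of things; names that differ only in an ending like _2 or _b are one class to them, and where a whole thing is asked for, a point or a joint stands for the part that bears it (a point fixed in the world has none). Each returns a list of dicts, best first, with "conf" (0 to 1); they miss things now and then, are a little off and sometimes report something else, mostly with a low value. They report only what shows in the picture. A call takes as long as a camera call. They do not tell look-alikes from the thing itself.
- env.spot_in(name, picture): "bbox" ([centre column, centre row, width, height] in pixels, round what is visible of it).
- env.spot_point(name, picture): "uv" ([column, row] in pixels: a listed point, or the origin of a listed thing).
The state is a dict: "time_s": time; "q": joint angles; "qvel": joint speeds; "joint_efforts": joint torques, N m; "position": TCP position; "tool_rot": TCP orientation; "ft_force": force on the tool from outside, world axes, zero at the start; "wrist_torque": the same for the moment, N m; "grip_width": finger opening in m; "gripper_force": force on a finger pad.
Only numpy, scipy, OpenCV 4.12 (cv2) and the standard library are available. Lean on these libraries where they do the work, as an engineer would, in place of code of your own. Each camera call takes 0.05 s, during which the arm holds its last target. There are 200 camera calls.

## Working session

There is one attempt and no reset: what is moved stays moved. The work goes in short steps, Python scripts to look and compute and a tool call to move; the robot and the scene stay as the last step left them, time stands still between calls to the robot, and variables do not carry over. Pictures are saved under pics/ and viewed, at most 10 in all, crops included, and the job is handed in when it is done.

Besides the shell and the picture viewer there is one more tool, called after "Call:" as name(argument=value, ...) on one line, values as JSON. servo_tool: Moves the arm, as the interface text tells. Its arguments: {"type":"object","properties":{"deltas":{"type":"string"},"newtons":{"type":"number"}},"required":["deltas"]}

```bash
mkdir -p pics
cat > h.py <<'E'
import numpy as np, cv2
from rig import env
def rays(p,uv):
    n=cv2.undistortPoints(np.array(uv,float).reshape(-1,1,2),np.array(p["camera_matrix"]),np.array(p["D"]))[:,0]
    T=np.linalg.inv(np.array(p["world_to_cam"])); d=np.c_[n,np.ones(len(n))]@T[:3,:3].T
    return T[:3,3],d
def at_depth(p,uv):
    o,d=rays(p,uv); out=[]
    for (u,v),k in zip(np.round(np.array(uv).reshape(-1,2)).astype(int),d):
        w=p["depth"][max(v-2,0):v+3,max(u-2,0):u+3]; w=w[w>0]; out.append(o+k*(np.median(w) if len(w) else np.nan))
    return np.array(out)
def at_z(p,uv,z):
    o,d=rays(p,uv); return o+d*((z-o[2])/d[:,2])[:,None]
def proj(p,X):
    T=np.array(p["world_to_cam"]); r=cv2.Rodrigues(T[:3,:3])[0]
    return cv2.projectPoints(np.array(X,float).reshape(-1,1,3),r,T[:3,3],np.array(p["camera_matrix"]),np.array(p["D"]))[0][:,0]
def tri(a,ua,b,ub):
    A=[];B=[]
    for p,u in((a,ua),(b,ub)):
        o,d=rays(p,[u]); d=d[0]/np.linalg.norm(d[0]); P=np.eye(3)-np.outer(d,d); A.append(P);B.append(P@o)
    return np.linalg.lstsq(np.vstack(A),np.hstack(B),rcond=None)[0]
def save(p,n,crop=None,s=1):
    im=p["img"][...,::-1]
    if crop: im=im[crop[1]:crop[3],crop[0]:crop[2]]
    cv2.imwrite("pics/"+n,cv2.resize(im,None,fx=s,fy=s,interpolation=cv2.INTER_CUBIC))
E
python3 - <<'E'
from h import *
np.set_printoptions(precision=3,suppress=True)
P={n:env.get_image(n) for n in("scene","top")}
for n,p in P.items():
    save(p,n+"0.png")
    np.savez("/tmp/%s0.npz"%n,**{k:v for k,v in p.items()})
    for t in("channel","finisher","tray"):
        for r in env.spot_in(t,p)[:4]: print(n,t,np.round(r["bbox"]),round(r["conf"],2))
    for t in("channel","chamber_floor","lid_hinge","lid_grip","key_grip","tray","finisher","bushing"):
        for r in env.spot_point(t,p)[:3]: print(n,t,r["uv"],round(r["conf"],2),at_depth(p,[r["uv"]])[0])
print(env.observe()["position"],env.observe()["tool_rot"])
E
```

```text
scene channel [199. 194.  33.   6.] 0.9
scene channel [171. 247.  40.  30.] 0.83
scene channel [258. 210.  18.  32.] 0.82
scene channel [296. 321.  48.  61.] 0.43
scene finisher [410. 252. 144.  89.] 0.66
scene tray [262. 223.  87.  79.] 0.75
scene channel [170.1, 250.6] 0.87 [ 0.673 -0.343  0.021]
scene channel [194.9, 198.2] 0.79 [ 0.483 -0.368  0.014]
scene channel [260.2, 214.8] 0.59 [ 0.498 -0.173  0.03 ]
scene lid_hinge [427.8, 271.9] 0.91 [0.592 0.271 0.088]
scene lid_hinge [155.6, 201.3] 0.51 [ 0.524 -0.465  0.01 ]
scene lid_grip [436.5, 236.4] 0.68 [0.635 0.269 0.257]
scene key_grip [367.8, 224.0] 0.55 [0.523 0.111 0.121]
scene tray [263.8, 223.3] 0.62 [ 0.503 -0.163  0.006]
scene finisher [401.8, 262.6] 0.64 [0.602 0.211 0.11 ]
scene finisher [427.5, 270.5] 0.6 [0.596 0.27  0.098]
scene bushing [281.5, 248.9] 0.47 [ 0.59  -0.081  0.033]
top channel [438. 217.  27.  31.] 0.91
top channel [387. 282.  19.  40.] 0.57
top channel [448. 279.  31.  18.] 0.48
top finisher [241. 265. 132.  95.] 0.65
top tray [380. 276.  76.  89.] 0.95
top channel [434.3, 218.2] 0.81 [ 0.648 -0.344  0.027]
top channel [440.7, 282.5] 0.8 [ 0.459 -0.344  0.018]
top channel [382.9, 283.7] 0.72 [ 0.466 -0.175  0.029]
top chamber_floor [228.7, 277.7] 0.6 [0.513 0.266 0.02 ]
top lid_hinge [223.5, 249.1] 0.58 [0.584 0.266 0.09 ]
top lid_hinge [230.1, 279.7] 0.2 [0.507 0.262 0.019]
top lid_grip [210.0, 222.9] 0.77 [0.621 0.27  0.251]
top key_grip [281.6, 267.0] 0.45 [0.518 0.105 0.126]
top tray [223.0, 246.8] 0.69 [0.588 0.265 0.102]
top tray [378.8, 276.7] 0.67 [ 0.488 -0.167  0.017]
top finisher [252.7, 278.0] 0.64 [0.508 0.196 0.021]
top bushing [352.9, 251.1] 0.63 [ 0.569 -0.098  0.01 ]
top bushing [156.7, 273.9] 0.44 [0.53  0.461 0.068]
[0.189 0.516 0.231] [[-0.939  0.344  0.   ]
 [ 0.344  0.939 -0.   ]
 [-0.    -0.    -1.   ]]
```

View pics/top0.png

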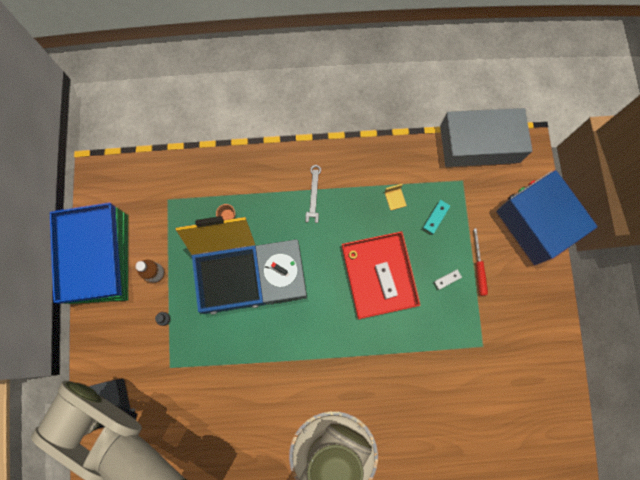

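Run:
```python
import numpy as np,cv2
a=np.load("/tmp/top0.npz")["img"][...,::-1];b=np.load("/tmp/scene0.npz")["img"][...,::-1]
A=cv2.resize(a[205:330,170:470],(800,333),interpolation=cv2.INTER_CUBIC)
B=cv2.resize(b[180:300,145:485],(800,267)[:2],interpolation=cv2.INTER_CUBIC)
cv2.imwrite("pics/crop0.png",np.vstack([A,B]))
```

```text
(no output)
```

View pics/crop0.png

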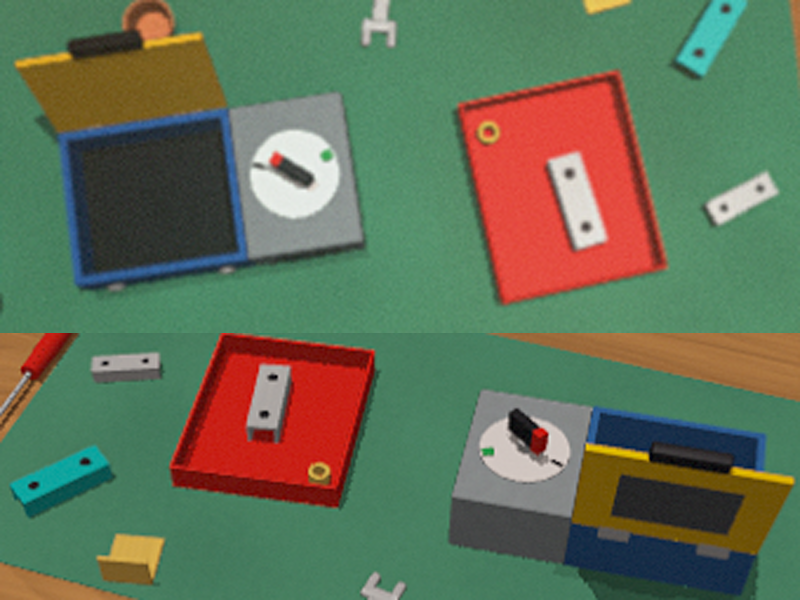

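Look-alikes, in top-view pixels: grey channel in the tray (387,282), a smaller grey one on the bench (448,279) and a turquoise one (438,217). The crop shows that the one in the tray is the larger grey channel, lying open side down, so I choose it. The key's red end is near the black mark, and the lid is open just past upright.

```bash
cat > m.py <<'E'
from h import *
np.set_printoptions(precision=4,suppress=True)
def cloud(p,mask):
    v,u=np.nonzero(mask&(p["depth"]>0)); o,d=rays(p,np.c_[u,v]); return o+d*p["depth"][v,u][:,None],np.c_[u,v]
def rect(X):
    r=cv2.minAreaRect((X[:,:2]*1000).astype(np.float32)); return r
for n in("top","scene"):
    p=dict(np.load("/tmp/%s0.npz"%n)); hsv=cv2.cvtColor(p["img"],cv2.COLOR_RGB2HSV).astype(int); H,S,V=hsv[...,0],hsv[...,1],hsv[...,2]
    full,_=cloud(p,np.ones(H.shape,bool)); 
    def sel(m,lo,hi):
        X,uv=cloud(p,m); k=np.all((X>lo)&(X<hi),1); return X[k],uv[k]
    X,_=sel((S<70)&(V>110),[.38,-.26,.015],[.62,-.08,.05]); print(n,"chan",len(X),rect(X),np.median(X[:,2]))
    X,_=sel(((H<6)|(H>174))&(S>170),[.33,-.32,.02],[.65,-.02,.06]); print(n,"tray rim",len(X),rect(X),np.median(X[:,2]))
    X,_=sel((S<60),[.38,.02,.08],[.64,.20,.094]); print(n,"console",len(X),rect(X),np.median(X[:,2]))
    X,_=sel((H>100)&(H<125)&(S>120),[.35,.1,.078],[.66,.40,.095]); print(n,"rim",len(X),rect(X),np.median(X[:,2]))
    X,_=sel((S<40)&(V>190),[.38,.02,.07],[.64,.20,.10]); print(n,"dial",len(X),rect(X),np.median(X[:,2]))
    X,_=sel((V<70),[.45,.05,.115],[.58,.16,.15]); print(n,"wing",len(X),rect(X) if len(X)>3 else 0,X.mean(0),X.max(0))
    X,_=sel(((H<8)|(H>172))&(S>150),[.45,.05,.09],[.58,.16,.15]); print(n,"red",len(X),X.mean(0))
    X,_=sel((H>40)&(H<85)&(S>100),[.45,.03,.08],[.58,.16,.1]); print(n,"green",len(X),X.mean(0))
    X,_=sel((H>18)&(H<32)&(S>150),[.5,.1,.1],[.75,.4,.35]); c=X.mean(0); nn=np.linalg.svd(X-c,full_matrices=False)[2][2]; print(n,"lid",len(X),c,nn,X.min(0),X.max(0))
    X,_=sel((V<60),[.55,.15,.22],[.75,.4,.3]); print(n,"grip",len(X),X.mean(0),X.min(0),X.max(0))
E
python3 m.py
```

```text
top chan 416 ((475.718017578125, -185.58041381835938), (99.40512084960938, 34.388484954833984), 13.820954322814941) 0.029970018576443658
top tray rim 391 ((493.07861328125, -169.16424560546875), (218.90721130371094, 178.7898406982422), 8.258317947387695) 0.03324872047428262
top console 2213 ((515.1981201171875, 122.04933166503906), (160.99951171875, 141.36341857910156), 5.2845139503479) 0.08526628596925101
top rim 685 ((502.0110168457031, 261.10858154296875), (161.28765869140625, 178.79806518554688), 5.303163528442383) 0.08424729747519044
top dial 692 ((516.3201904296875, 112.49969482421875), (89.85672760009766, 90.07371520996094), 86.64026641845703) 0.08636422169721059
top wing 38 ((511.40826416015625, 107.88077545166016), (32.573638916015625, 8.983076095581055), 57.12008285522461) [0.5109 0.1079 0.1271] [0.5209 0.1226 0.1351]
top red 12 [0.5253 0.1264 0.1286]
top green 9 [0.5328 0.0777 0.0886]
top lid 1736 [0.6049 0.2693 0.1769] [-0.9676 -0.0868  0.2372] [0.5769 0.1804 0.1001] [0.6338 0.3602 0.2527]
top grip 176 [0.6235 0.2715 0.2559] [0.6149 0.2383 0.2387] [0.633  0.3039 0.2654]
s
[... 421 characters left out ...]

scene rim 417 ((449.54046630859375, 256.0950927734375), (55.905765533447266, 179.7584991455078), 3.819021701812744) 0.08447421324536486
scene dial 540 ((517.3223266601562, 111.8292236328125), (88.68348693847656, 90.1152114868164), 24.653560638427734) 0.08756592261841956
scene wing 87 ((516.1200561523438, 106.76604461669922), (34.16571044921875, 14.02707576751709), 52.59059524536133) [0.5168 0.1054 0.1261] [0.5297 0.1201 0.1346]
scene red 66 [0.531  0.1265 0.1213]
scene green 14 [0.5332 0.0781 0.088 ]
scene lid 1804 [0.6151 0.2703 0.1853] [-0.9711 -0.0865  0.2224] [0.5851 0.1796 0.1001] [0.637  0.3596 0.2527]
scene grip 293 [0.6309 0.2733 0.2559] [0.6197 0.2371 0.2396] [0.6389 0.3072 0.2639]
```

Call:
servo_tool(deltas="0.7 -27 -29.5 0 0 0 0;0.7 -27 -29.5 0 0 0 0;0.7 -27 -29.5 0 0 0 0;0.7 -27 -29.5 0 0 0 0;0.7 -27 -29.5 0 0 0 0;0.7 -27 -29.5 0 0 0 0;0.7 -27 -29.5 0 0 0 0;0.7 -27 -29.5 0 0 0 0", newtons=40)

```text
time_s: 1.87
position: [0.3109, 0.2189, 0.2316]
tool_rot: [[-0.939, 0.343, 0.001], [0.343, 0.939, 0.0], [-0.001, 0.0, -1.0]]
ft_force: [1.4, 0.1, -0.1]
grip_width: 0.06
gripper_force: 0.0
```

Call:
servo_tool(deltas="0.7 -27 -29.5 0 0 0 0;0.7 -27 -29.5 0 0 0 0;0.7 -27 -29.5 0 0 0 0;0.7 -27 -29.5 0 0 0 0;0.7 -27 -29.5 0 0 0 0;0.7 -27 -29.5 0 0 0 0;0.7 -27 -29.5 0 0 0 0;0.7 -27 -29.5 0 0 0 0")

```text
time_s: 2.53
position: [0.4328, -0.0774, 0.2315]
tool_rot: [[-0.939, 0.344, 0.001], [0.344, 0.939, -0.0], [-0.001, 0.0, -1.0]]
ft_force: [1.0, 1.4, 1.0]
grip_width: 0.0597
gripper_force: 0.0
```

Call:
servo_tool(deltas="0.7 -27 -29.5 25 0 0 0;0.7 -27 -29.5 25 0 0 0;0.7 -26 -29 25 0 0 0;0.7 0 0 0 0 0 -0.117;0.7 0 0 0 0 0 -0.117;0.7 0 0 0 0 0 -0.117;0.7 0 0 0 0 0 -0.117;0.7 0 0 0 0 0 -0.117")

```text
time_s: 3.2
position: [0.4724, -0.1733, 0.1646]
tool_rot: [[-0.971, -0.238, -0.0], [-0.238, 0.971, 0.0], [0.0, 0.0, -1.0]]
ft_force: [0.3, 0.5, -0.2]
grip_width: 0.0593
gripper_force: 0.0
```

```bash
cat > go.py <<'E'
# remaining motion in tool axes to a tool-down target: x y z yaw(of tool y, deg)
import sys; from h import *
def togo(x,y,z,yaw):
    s=env.observe(); R=np.array(s["tool_rot"]); p=np.array(s["position"])
    t=R.T@(np.array([x,y,z])-p)*1000
    a=np.radians(yaw); Y=np.array([np.cos(a),np.sin(a),0]); Z=np.array([0,0,-1.]); G=np.c_[np.cross(Y,Z),Y,Z]
    w=cv2.Rodrigues(R.T@G)[0][:,0]
    print("t",s["time_s"],"pos",np.round(p,4),"shift",np.round(t,1),"turn",np.round(w,3),"q",np.round(s["q"],0),"F",np.round(s["ft_force"],1),"w",s["grip_width"],"gf",s["gripper_force"])
if __name__=="__main__": togo(*map(float,sys.argv[1:5]))
E
python3 - <<'E'
from go import *
p=env.get_image("wrist"); save(p,"w1.png")
togo(.476,-.1855,.15,103.5)
hsv=cv2.cvtColor(p["img"],cv2.COLOR_RGB2HSV).astype(int); H,S,V=hsv[...,0],hsv[...,1],hsv[...,2]
v,u=np.nonzero((S<70)&(V>100)&(p["depth"]>0)); o,d=rays(p,np.c_[u,v]); X=o+d*p["depth"][v,u][:,None]
k=np.all((X>[.38,-.26,.02])&(X<[.6,-.08,.05]),1); X=X[k]; print(len(X),cv2.minAreaRect((X[:,:2]*1000).astype(np.float32)),np.median(X[:,2]))
for r in env.spot_point("channel",p): print(r,at_z(p,[r["uv"]],.004))
E
```

```text
t 3.25 pos [ 0.4724 -0.1732  0.1646] shift [ -0.5 -12.8  14.6] turn [-0.    -0.     0.011] q [ -34.   21.   88.   -0.   71. -138.] F [-0.4 -0.1 -0.6] w 0.059646806114435034 gf 0.0
5663 ((492.5362243652344, -172.0972900390625), (217.07249450683594, 169.1243438720703), 2.2377939224243164) 0.03089591623240262
{'uv': [72.7, 155.7], 'conf': 0.93} [[ 0.46941452 -0.36392769  0.004     ]]
{'uv': [301.8, 217.9], 'conf': 0.86} [[ 0.47617049 -0.183673    0.004     ]]
{'uv': [76.8, 358.9], 'conf': 0.83} [[ 0.65377904 -0.35265699  0.004     ]]
```

Call:
servo_tool(deltas="0.7 -0.5 -12.5 30 0 0 0.011;0.7 0 0 35 0 0 0;0.7 0 0 35 0 0 0;0.7 0 0 30 0 0 0;0.7 0 0 15 0 0 0;0.7 0 0 0 0 0 0")

```text
time_s: 3.8
position: [0.4744, -0.1843, 0.0168]
tool_rot: [[-0.976, -0.218, -0.005], [-0.218, 0.976, 0.003], [0.004, 0.004, -1.0]]
ft_force: [-1.4, 0.6, -0.1]
grip_width: 0.0595
gripper_force: 0.0
```

```bash
python3 go.py .476 -.1853 .008 103.5; python3 -c "
from h import *
p=env.get_image('wrist');save(p,'w2.png')"
```

```text
t 3.8 pos [ 0.4744 -0.1843  0.0168] shift [-1.4 -1.4  8.8] turn [ 0.004 -0.004 -0.016] q [ -35.   33.   97.   -0.   50. -137.] F [-1.4  0.6 -0.1] w 0.059538371538080136 gf 0.0
```

View pics/w2.png

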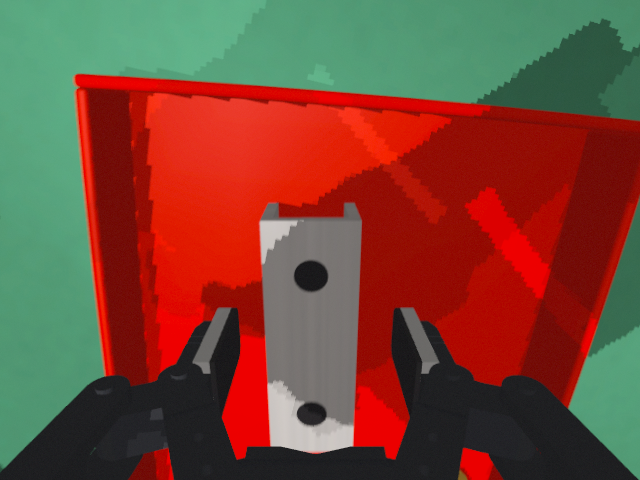

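The channel (dots at 311,276 and 311,413) sits centred and parallel between the pads. I lower a little more, grip and lift.

Call:
servo_tool(deltas="0.7 -1.5 -1 9 0 0 -0.014;0.7 0 0 0 0 0 0;0.35 0 0 0 0 0 0;0.1 0 0 0 0 0 0;0.1 0 0 0 0 0 0;0.1 0 0 0 0 0 0;0.1 0 0 0 0 0 0;0.1 0 0 0 0 0 0", newtons=40)

```text
time_s: 4.52
position: [0.4779, -0.1861, 0.0116]
tool_rot: [[-0.972, -0.235, 0.002], [-0.235, 0.972, -0.001], [-0.001, -0.001, -1.0]]
ft_force: [-1.5, 0.3, 6.5]
grip_width: 0.0331
gripper_force: 40.6
```

Call:
servo_tool(deltas="0.1 0 0 -5 0 0 0;0.1 0 0 -15 0 0 0;0.1 0 0 -30 0 0 0;0.1 0 0 -40 0 0 0;0.1 0 0 -40 0 0 0;0.1 0 0 -40 0 0 0")

```text
time_s: 5.02
position: [0.4769, -0.1854, 0.1828]
tool_rot: [[-0.972, -0.235, -0.0], [-0.235, 0.972, 0.0], [0.0, 0.0, -1.0]]
ft_force: [0.9, 0.0, -1.8]
grip_width: 0.0332
gripper_force: 40.1
```

```bash
python3 go.py .502 .261 .18 95.3
```

```text
t 5.0167 pos [ 0.4769 -0.1854  0.1828] shift [-129.3  428.     2.9] turn [ 0.    -0.     0.145] q [ -35.   20.   85.   -0.   75. -138.] F [ 0.9  0.  -1.8] w 0.03318887535124813 gf 40.10022014379501
```

Call:
servo_tool(deltas="0.1 -6 20 0 0 0 0.05;0.1 -11 38 0 0 0 0.05;0.1 -10 39 0 0 0 0.045;0.1 -6 39 0 0 0 0;0.1 -6 39 0 0 0 0;0.1 -6 39 0 0 0 0;0.1 -6 39 0 0 0 0;0.1 -6 39 0 0 0 0")

```text
time_s: 5.68
position: [0.4982, 0.1134, 0.181]
tool_rot: [[-0.996, -0.092, 0.0], [-0.092, 0.996, -0.0], [-0.0, -0.0, -1.0]]
ft_force: [1.1, -0.6, -1.3]
grip_width: 0.0331
gripper_force: 40.1
```

Call:
servo_tool(deltas="0.1 -6 39 0 0 0 0;0.1 -6 39 0 0 0 0;0.1 -6 39 0 0 0 0;0.1 -3 20 0 0 0 0;0.1 0 0 0 0 0 0")

```text
time_s: 6.1
position: [0.5063, 0.2535, 0.1806]
tool_rot: [[-0.995, -0.096, -0.0], [-0.096, 0.995, 0.001], [0.0, 0.001, -1.0]]
ft_force: [0.2, -0.5, -1.3]
grip_width: 0.0334
gripper_force: 40.2
```

```bash
python3 go.py .502 .261 .04 95.3; python3 -c "
from h import *
p=env.get_image('wrist');save(p,'w3.png')
for r in env.spot_point('chamber_floor',p): print(r['uv'],r['conf'],at_depth(p,[r['uv']]),at_z(p,[r['uv']],.02))
q=env.get_image('top')
np.set_printoptions(precision=4,suppress=True)
o,d=rays(q,[[x,y] for y in range(240,320,3) for x in range(185,270,3)]);X=at_depth(q,[[x,y] for y in range(240,320,3) for x in range(185,270,3)])
k=(X[:,2]>0)&(X[:,2]<.04);print(k.sum(),np.median(X[k],0))"
```

```text
t 6.1 pos [0.5063 0.2535 0.1806] shift [  3.6   7.8 140.6] turn [ 0.001 -0.     0.004] q [ 15.  26.  77.   0.  78. -81.] F [ 0.2 -0.5 -1.3] w 0.03340002747048055 gf 40.21218225359917
[327.0, 213.0] 0.67 [[0.45645532 0.25197759 0.19598438]] [[0.50276789 0.26192097 0.02      ]]
132 [0.4957 0.2012 0.0199]
```

View pics/w3.png

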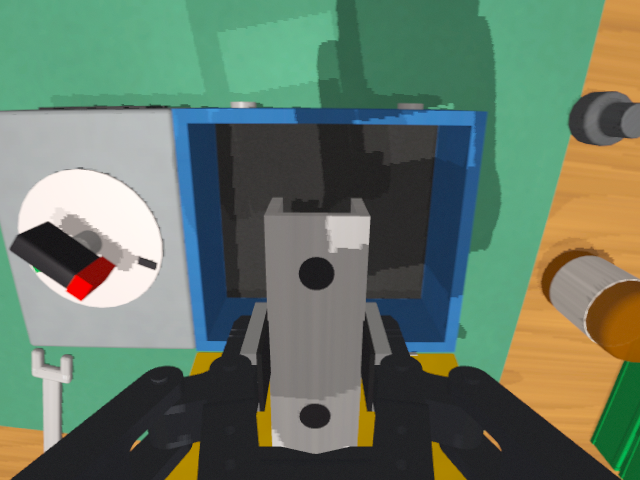

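The channel is held straight over the chamber, whose floor spans about x 218–435. I lower it, slowing near the floor.

Call:
servo_tool(deltas="0.1 3 8 20 0 0 0;0.1 0 0 35 0 0 0;0.1 0 0 35 0 0 0;0.1 0 0 30 0 0 0;0.1 0 0 15 0 0 0;0.1 0 0 7 0 0 0;0.1 0 0 3 0 0 0;0.1 0 0 0 0 0 0")

```text
time_s: 6.92
position: [0.5039, 0.2568, 0.0361]
tool_rot: [[-0.996, -0.091, 0.001], [-0.091, 0.996, 0.0], [-0.001, 0.0, -1.0]]
ft_force: [0.2, 0.8, -1.2]
grip_width: 0.0334
gripper_force: 40.2
```

Call:
servo_tool(deltas="0.1 0 0 2 0 0 0;0.1 0 0 2 0 0 0;0.1 0 0 0 0 0 0")

```text
time_s: 7.17
position: [0.5036, 0.2574, 0.0322]
tool_rot: [[-0.996, -0.092, 0.001], [-0.092, 0.996, 0.0], [-0.001, 0.0, -1.0]]
ft_force: [-0.3, -0.3, -1.8]
grip_width: 0.0331
gripper_force: 40.2
```

```bash
python3 go.py .502 .261 .0276 95.3
```

```text
t 7.1667 pos [0.5036 0.2574 0.0322] shift [1.3 3.7 4.6] turn [ 0.     0.001 -0.   ] q [ 15.  36.  87.  -0.  57. -80.] F [-0.3 -0.3 -1.8] w 0.03314712157947592 gf 40.1759997010231
```

Call:
servo_tool(deltas="0.1 0 0 2 0 0 0;0.1 0 0 1.5 0 0 0;0.1 0 0 0 0 0 0")

```text
time_s: 7.42
position: [0.5033, 0.2574, 0.028]
tool_rot: [[-0.996, -0.092, -0.0], [-0.092, 0.996, -0.0], [0.0, -0.0, -1.0]]
ft_force: [0.2, -0.2, -1.6]
grip_width: 0.0332
gripper_force: 40.2
```

Call:
servo_tool(deltas="0.1 0 0 1 0 0 0;0.1 0 0 0 0 0 0")

```text
time_s: 7.58
position: [0.5034, 0.2575, 0.0276]
tool_rot: [[-0.996, -0.092, 0.0], [-0.092, 0.996, 0.0], [-0.0, -0.0, -1.0]]
ft_force: [-3.1, -0.4, 4.5]
grip_width: 0.0327
gripper_force: 40.9
```

Call:
servo_tool(deltas="0.5 0 0 0 0 0 0;0.7 0 0 0 0 0 0;0.7 0 0 0 0 0 0;0.7 0 0 -10 0 0 0;0.7 0 0 -30 0 0 0;0.7 0 0 -40 0 0 0;0.7 0 0 -40 0 0 0;0.7 0 0 -40 0 0 0")

```text
time_s: 8.25
position: [0.503, 0.2573, 0.1898]
tool_rot: [[-0.996, -0.092, 0.0], [-0.092, 0.996, 0.0], [-0.0, 0.0, -1.0]]
ft_force: [1.3, 0.6, 0.2]
grip_width: 0.0595
gripper_force: 0.0
```

Call:
servo_tool(deltas="0 0 0 -40 0 0 0;0 0 0 -40 0 0 0;0 0 0 -40 0 0 0;0 0 0 -20 0 0 0;0 0 0 0 0 0 0")

```text
time_s: 8.67
position: [0.504, 0.2576, 0.3332]
tool_rot: [[-0.996, -0.092, 0.01], [-0.092, 0.996, 0.003], [-0.01, 0.002, -1.0]]
ft_force: [-0.3, 0.2, 0.8]
grip_width: 0.0003
gripper_force: 0.0
```

```bash
python3 go.py .662 .276 .31 95.3; python3 -c "
from h import *
np.set_printoptions(precision=4,suppress=True)
p=env.get_image('wrist');save(p,'w4.png')
print('cam',np.linalg.inv(p['world_to_cam'])[:3,3])
q=env.get_image('top')
im=np.vstack([cv2.resize(p['img'],(400,300)),cv2.resize(q['img'][230:320,180:300],(400,300))])[...,::-1];cv2.imwrite('pics/c4.png',im)"
```

```text
t 8.6667 pos [0.504  0.2576 0.3332] shift [-158.8    3.7   24.8] turn [ 0.002  0.01  -0.   ] q [ 15.  20.  60.  -0.  99. -80.] F [-0.3  0.2  0.8] w 0.0003325220078927156 gf 0.0
cam [0.419  0.249  0.4757]
```

View pics/c4.png

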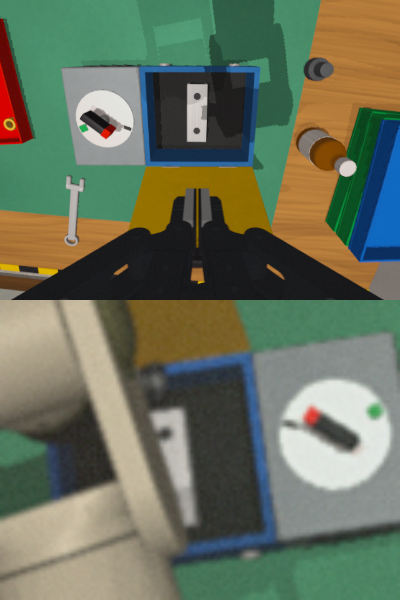

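The channel lies flat inside the chamber. Next I go behind the lid with shut fingers.

Call:
servo_tool(deltas="0 -35 1 0 0 0.01 0;0 -40 1 0 0 0 0;0 -40 1 0 0 0 0;0 -40 1 0 0 0 0;0 -5 0 0 0 0 0;0 0 0 0 0 0 0")

```text
time_s: 9.27
position: [0.6643, 0.2757, 0.3204]
tool_rot: [[-0.996, -0.091, -0.017], [-0.091, 0.996, -0.003], [0.017, -0.001, -1.0]]
ft_force: [-0.0, -0.4, 0.2]
grip_width: -0.0001
gripper_force: 0.0
```

```bash
python3 go.py .662 .276 .238 95.3
```

```text
t 9.2667 pos [0.6643 0.2757 0.3204] shift [ 0.9  0.6 82.4] turn [-0.001 -0.017 -0.001] q [ 13.  41.  26.   0. 114. -82.] F [-0.  -0.4  0.2] w -0.00012418576394951052 gf 0.0
```

Call:
servo_tool(deltas="0 1 0 35 0 -0.017 0;0 0 0 35 0 0 0;0 0 0 12 0 0 0;0 0 0 0 0 0 0")

```text
time_s: 9.6
position: [0.6587, 0.2758, 0.24]
tool_rot: [[-0.996, -0.093, -0.001], [-0.093, 0.996, -0.001], [0.001, -0.001, -1.0]]
ft_force: [-0.2, 0.2, -0.3]
grip_width: -0.0002
gripper_force: 0.0
```

```bash
python3 go.py .662 .276 .238 95.3
```

```text
t 9.6 pos [0.6587 0.2758 0.24  ] shift [-3.3 -0.1  2. ] turn [-0.001 -0.001  0.   ] q [ 13.  40.  41.  -0.  99. -82.] F [-0.2  0.2 -0.3] w -0.00020281667200224539 gf 0.0
```

Call:
servo_tool(deltas="0 19 0 2 0 0 0;0 20 0 2 0 0 0;0 20 0 1 0 0 0;0 19.5 0 1.5 0 0 0;0 19.5 0 1.5 0 0 0;0 0 0 0 0 0 0")

```text
time_s: 10.1
position: [0.5607, 0.2672, 0.2376]
tool_rot: [[-0.996, -0.093, 0.008], [-0.093, 0.996, 0.001], [-0.008, 0.0, -1.0]]
ft_force: [-0.2, -1.1, 0.1]
grip_width: -0.0002
gripper_force: 0.0
```

```bash
python3 go.py .562 .266 .232 95.3
```

```text
t 10.1 pos [0.5607 0.2672 0.2376] shift [-1.1 -1.3  5.6] turn [0.    0.008 0.001] q [ 15.  29.  62.  -0.  89. -81.] F [-0.2 -1.1  0.1] w -0.00023764076944660323 gf 0.0
```

Call:
servo_tool(deltas="0 18.5 0 10 0 0 0;0 18.5 0 8.5 0 0 0;0 16 0 11 0 0 0;0 16 0 11 0 0 0;0 13 0 15 0 0 0;0 13 0 15 0 0 0")

```text
time_s: 10.6
position: [0.4701, 0.2585, 0.1654]
tool_rot: [[-0.996, -0.092, 0.011], [-0.092, 0.996, 0.002], [-0.011, 0.001, -1.0]]
ft_force: [2.2, 1.3, -0.0]
grip_width: -0.0
gripper_force: 0.8
```

```bash
python3 go.py .466 .258 .167 95.3; python3 -c "
from h import *
np.set_printoptions(precision=4,suppress=True)
p=env.get_image('scene');hsv=cv2.cvtColor(p['img'],cv2.COLOR_RGB2HSV)
H,S=hsv[...,0],hsv[...,1]
v,u=np.nonzero((H>18)&(H<32)&(S>150)&(p['depth']>0));o,d=rays(p,np.c_[u,v]);X=o+d*p['depth'][v,u][:,None]
k=np.all((X>[.3,.1,.07])&(X<[.75,.4,.35]),1);X=X[k];c=X.mean(0);print(len(X),c,np.linalg.svd(X-c,full_matrices=False)[2][2])"
```

```text
t 10.6 pos [0.4701 0.2585 0.1654] shift [ 4.1 -0.1 -1.7] turn [ 0.001  0.011 -0.   ] q [ 16.  24.  83.  -0.  73. -79.] F [ 2.2  1.3 -0. ] w -3.4238704709712954e-05 gf 0.7757317833602428
3457 [0.5213 0.2627 0.131 ] [-0.5004 -0.0434 -0.8647]
```

The lid follows and now stands at about 30°. I continue down to shut.

Call:
servo_tool(deltas="0 12 0 17 0 0.01 0;0 8 0 17 0 0 0;0 4 0 13 0 0 0;0 2 0 13 0 0 0;0 1 0 8 0 0 0;0 0 0 4 0 0 0;0 0 0 0 0 0 0")

```text
time_s: 11.23
position: [0.4435, 0.256, 0.0931]
tool_rot: [[-0.996, -0.092, -0.002], [-0.092, 0.996, -0.0], [0.002, 0.0, -1.0]]
ft_force: [-0.6, 0.9, -0.0]
grip_width: 0.0003
gripper_force: 0.0
```

```bash
python3 go.py .443 .256 .092 95.3
```

```text
t 11.2333 pos [0.4435 0.256  0.0931] shift [0.5 0.  1.1] turn [ 0.    -0.002 -0.   ] q [ 17.  27.  92.   0.  61. -79.] F [-0.6  0.9 -0. ] w 0.0002583662669770201 gf 0.0
```

Call:
servo_tool(deltas="0 0 0 1.5 0 0 0;0 0 0 1.5 0 0 0;0 0 0 0 0 0 0")

```text
time_s: 11.48
position: [0.4437, 0.2561, 0.0927]
tool_rot: [[-0.996, -0.092, 0.0], [-0.092, 0.996, 0.001], [-0.001, 0.0, -1.0]]
ft_force: [-9.1, -3.2, 29.8]
grip_width: 0.0001
gripper_force: 14.9
```

Call:
servo_tool(deltas="0 0 0 -4 0 0 0;0 0 0 -20 0 0 0;0 0 0 -40 0 0 0;0.5 0 0 -40 0 0 0;0.5 0 -40 0 0 0 0;0.5 0 -40 0 0 0 0;0.5 0 -20 0 0 0 0;0.5 0 0 0 0 0 0")

```text
time_s: 12.15
position: [0.4534, 0.1532, 0.1942]
tool_rot: [[-0.996, -0.088, -0.001], [-0.088, 0.996, -0.001], [0.001, -0.001, -1.0]]
ft_force: [0.8, 0.2, 0.3]
grip_width: 0.0425
gripper_force: 0.0
```

```bash
cat > k.py <<'E'
from go import *
np.set_printoptions(precision=4,suppress=True)
def key(p,zt=.129):
    # red end / black wing colours -> directions about the axis C
    hsv=cv2.cvtColor(p["img"],cv2.COLOR_RGB2HSV).astype(int); H,S,V=hsv[...,0],hsv[...,1],hsv[...,2]
    def sel(m,lo,hi):
        v,u=np.nonzero(m&(p["depth"]>0)); o,d=rays(p,np.c_[u,v]); X=o+d*p["depth"][v,u][:,None]; k=np.all((X>lo)&(X<hi),1); return X[k]
    L,U=[.46,.055],[.575,.17]
    D=sel((S<45)&(V>170),L+[.08],U+[.093]); c=cv2.minAreaRect((D[:,:2]*1000).astype(np.float32)); print("dial",c[0],c[1],np.median(D[:,2]))
    W=sel((V<255)&((S>90)|(V<90)),L+[.122],U+[.14]); w=cv2.minAreaRect((W[:,:2]*1000).astype(np.float32)); print("wing",len(W),w,np.percentile(W[:,2],95))
    R=sel(((H<8)|(H>172))&(S>130),L+[.12],U+[.14]); G=sel((H>40)&(H<85)&(S>90),L+[.08],U+[.095]); B=sel(V<70,L+[.08],U+[.094])
    C=np.array([.5167,.1120])
    for n,X in(("red",R),("green",G),("black",B)):
        if len(X): m=X[:,:2].mean(0)-C; print(n,len(X),X.mean(0),"deg",np.degrees(np.arctan2(m[1],m[0])),"r",np.hypot(*m))
if __name__=="__main__":
    p=env.get_image("wrist"); key(p); togo(.5167,.112,.18,145)
    q=env.get_image("top"); key(q)
    save(p,"w5_%d.png"%(env.observe()["time_s"]*10))
    v,u=np.mgrid[240:300:4,190:250:4].reshape(2,-1)
    for nm in("scene",):
        s=env.get_image(nm); hsv=cv2.cvtColor(s["img"],cv2.COLOR_RGB2HSV); m=(hsv[...,0]>18)&(hsv[...,0]<32)&(hsv[...,1]>150)&(s["depth"]>0)
        v,u=np.nonzero(m); o,d=rays(s,np.c_[u,v]); X=o+d*s["depth"][v,u][:,None]; X=X[np.all((X>[.3,.1,.07])&(X<[.75,.4,.35]),1)]; c=X.mean(0); print("lid",len(X),c,np.linalg.svd(X-c,full_matrices=False)[2][2],X[:,2].max())
E
python3 k.py
```

```text
dial (513.4893798828125, 113.15829467773438) (92.74632263183594, 83.53340911865234) 0.08792286909782768
wing 528 ((517.0081787109375, 112.22022247314453), (47.08198165893555, 13.609851837158203), 55.20537567138672) 0.13080532927515184
red 370 [0.5258 0.1289 0.1282] deg 61.611736817684125 r 0.019157087948440687
green 169 [0.5355 0.0758 0.089 ] deg -62.48658661020723 r 0.04076335625007847
black 85 [0.5266 0.1491 0.0889] deg 74.97855728173899 r 0.03836659953929198
t 12.2 pos [0.4532 0.1548 0.1941] shift [-59.4 -48.3  14. ] turn [ 0.001 -0.001 -0.871] q [  5.  17.  89.  -0.  75. -90.] F [-0.8 -0.4 -0. ] w 0.04246106500192964 gf 0.0
dial (523.0636596679688, 88.6947021484375) (92.98544311523438, 43.519657135009766) 0.08680366252005711
wing 20 ((507.04864501953125, 99.94889831542969), (14.496027946472168, 9.483118057250977), 58.30828094482422) 0.1362230860860108
green 8 [0.5333 0.0781 0.0879] deg -63.866739517958266 r 0.03776930020164427
black 1 [0.507  0.1068 0.0875] deg -151.92154076614707 r 0.010985201115635794
lid 2647 [0.5105 0.2618 0.0935] [0.0018 0.0008 1.    ] 0.1014431038770438
```

The lid is flat (normal vertical, plane at z 0.0935). The key's wing is at 55°, the black mark at 75° and the green mark at −62.5°, so 118° remain clockwise. Now I move over the key.

Call:
servo_tool(deltas="0.5 -30 -24 0 0 0 0;0.5 -29.5 -24 0 0 0 0;0.5 0 0 0 0 0 -0.124;0.5 0 0 0 0 0 -0.124;0.5 0 0 0 0 0 -0.124;0.5 0 0 0 0 0 -0.124;0.5 0 0 0 0 0 -0.124;0.5 0 0 0 0 0 -0.124")

```text
time_s: 12.97
position: [0.5161, 0.1153, 0.1929]
tool_rot: [[-0.664, -0.747, -0.003], [-0.747, 0.664, -0.0], [0.002, 0.002, -1.0]]
ft_force: [0.5, 0.0, -0.6]
grip_width: 0.0431
gripper_force: 0.0
```

Call:
servo_tool(deltas="0.5 0 0 15 0 0 -0.124;0.5 0 0 0 0 0 0")

```text
time_s: 13.13
position: [0.5151, 0.1151, 0.1762]
tool_rot: [[-0.568, -0.823, -0.006], [-0.823, 0.568, -0.0], [0.004, 0.005, -1.0]]
ft_force: [0.3, 0.4, -1.1]
grip_width: 0.0429
gripper_force: 0.0
```

```bash
python3 go.py .5169 .1122 .103 145.2
```

```text
t 13.1333 pos [0.5151 0.1151 0.1762] shift [ 1.1 -3.5 73.2] turn [ 0.005 -0.004  0.003] q [  -0.   22.   83.   -0.   75. -146.] F [ 0.3  0.4 -1.1] w 0.04286817776590831 gf 0.0
```

Call:
servo_tool(deltas="0.5 1 -3.5 25 0.005 -0.004 0;0.5 0 0 25 0 0 0;0.5 0 0 15 0 0 0;0.5 0 0 7 0 0 0;0.5 0 0 0 0 0 0")

```text
time_s: 13.55
position: [0.5179, 0.1117, 0.1049]
tool_rot: [[-0.575, -0.818, 0.001], [-0.818, 0.575, 0.0], [-0.001, -0.001, -1.0]]
ft_force: [-0.5, 0.0, -0.7]
grip_width: 0.043
gripper_force: 0.0
```

```bash
python3 go.py .5169 .1122 .103 145.2
```

```text
t 13.55 pos [0.5179 0.1117 0.1049] shift [0.2 1.1 1.9] turn [-0.001  0.001 -0.005] q [  -1.   27.   89.    0.   64. -146.] F [-0.5  0.  -0.7] w 0.042958621571348866 gf 0.0
```

Call:
servo_tool(deltas="0.5 0.2 1 2 0 0 -0.005;0.2 0 0 0 0 0 0;0 0 0 0 0 0 0;0 0 0 0 0 0 0;0 0 0 0 0 0 0;0 0 0 0 0 0 0", newtons=50)

```text
time_s: 14.05
position: [0.5179, 0.1115, 0.1049]
tool_rot: [[-0.569, -0.822, 0.006], [-0.822, 0.569, 0.0], [-0.003, -0.004, -1.0]]
ft_force: [-0.0, -0.4, 6.4]
grip_width: 0.0111
gripper_force: 50.0
```

Call:
servo_tool(deltas="0 0 0 0 0 0 0.06;0 0 0 0 0 0 0.09;0 0 0 0 0 0 0.09;0 0 0 0 0 0 0.09;0 0 0 0 0 0 0.09;0 0 0 0 0 0 0.09;0 0 0 0 0 0 0.09;0 0 0 0 0 0 0.09")

```text
time_s: 14.72
position: [0.5175, 0.112, 0.1048]
tool_rot: [[-0.964, -0.267, 0.005], [-0.267, 0.964, 0.001], [-0.005, -0.0, -1.0]]
ft_force: [-2.0, 3.0, 7.1]
grip_width: 0.0109
gripper_force: 50.3
```

```bash
python3 go.py .5169 .1122 .103 85.2; python3 -c "
from h import *
print(env.observe()['wrist_torque'])"
```

```text
t 14.7167 pos [0.5175 0.112  0.1048] shift [0.6 0.4 1.8] turn [0.001 0.005 0.354] q [  -1.   27.   89.    0.   64. -106.] F [-2.   3.   7.1] w 0.010920348299364188 gf 50.30705809593201
[0.51235389 0.33574574 0.08026289]
```

Call:
servo_tool(deltas="0 0 0 0 0 0 0.09;0 0 0 0 0 0 0.09;0 0 0 0 0 0 0.09;0 0 0 0 0 0 0.07;0 0 0 0 0 0 0;0.5 0 0 0 0 0 0;0.5 0 0 0 0 0 0;0.5 0 0 -20 0 0 0")

```text
time_s: 15.38
position: [0.5156, 0.1113, 0.1212]
tool_rot: [[-0.998, 0.065, -0.003], [0.065, 0.998, 0.0], [0.003, -0.0, -1.0]]
ft_force: [-0.5, 0.0, -0.8]
grip_width: 0.0423
gripper_force: 0.0
```

Call:
servo_tool(deltas="0.5 0 0 -30 0 0 0;0.5 0 0 0 0 0 0")

```text
time_s: 15.55
position: [0.5191, 0.1114, 0.1582]
tool_rot: [[-0.998, 0.065, 0.011], [0.065, 0.998, -0.0], [-0.011, 0.001, -1.0]]
ft_force: [-0.3, 0.1, 1.1]
grip_width: 0.0428
gripper_force: 0.0
```

```bash
python3 k.py; python3 go.py .5169 .1122 .103 85.2
```

```text
dial (524.3319091796875, 96.96076965332031) (91.61175537109375, 59.62263488769531) 0.08787365288437017
wing 2382 ((517.8001708984375, 111.76036834716797), (11.770814895629883, 46.948997497558594), 85.98804473876953) 0.13083293430323703
red 477 [0.535  0.1105 0.1301] deg -4.706659036941953 r 0.01833000435829959
green 340 [0.5339 0.0778 0.0891] deg -63.29830664418893 r 0.03826789506482544
black 3478 [0.4825 0.149  0.0859] deg 132.79324544134005 r 0.050382358916684654
t 15.6 pos [0.5184 0.1114 0.1561] shift [  1.5   0.5 -23.9] turn [-0.004  0.008 -1.025] q [ -1.  24.  85.  -0.  71. -87.] F [-0.1 -0.1 -0.8] w 0.042544801563099664 gf 0.0
dial (498.9057922363281, 93.62319946289062) (5.487690448760986, 8.165984153747559) 0.08788414765097863
wing 19 ((498.72149658203125, 112.25951385498047), (10.366388320922852, 11.1325044631958), 0.48270365595817566) 0.1331203892963786
black 1 [0.5029 0.168  0.0852] deg 103.79544160683196 r 0.05767788200862394
lid 2644 [0.5103 0.2616 0.0935] [-0.0012  0.0003 -1.    ] 0.10095290199932339
t 15.7 pos [0.517  0.1114 0.1535] shift [ 0.3  0.8 50.5] turn [0.    0.003 0.019] q [ -1.  24.  85.   0.  71. -87.] F [-0.6 -0.9  0.3] w 0.042675134010916195 gf 0.0
```

Wing is at −4° now; about 58° remain. I grip again for the second partial turn.

Call:
servo_tool(deltas="0.5 0.5 0.5 25 0 0 0.005;0.5 0 0 18 0 0 0;0.5 0 0 7 0 0 0;0.3 0 0 0 0 0 0;0 0 0 0 0 0 0;0 0 0 0 0 0 0;0 0 0 0 0 0 0;0 0 0 0 0 0 0")

```text
time_s: 16.37
position: [0.5172, 0.1123, 0.1044]
tool_rot: [[-0.998, 0.07, 0.005], [0.07, 0.998, 0.001], [-0.005, 0.001, -1.0]]
ft_force: [0.8, 2.4, -0.2]
grip_width: 0.011
gripper_force: 50.2
```

Call:
servo_tool(deltas="0 0 0 0 0 0 0.08;0 0 0 0 0 0 0.09;0 0 0 0 0 0 0.09;0 0 0 0 0 0 0.09;0 0 0 0 0 0 0.09;0 0 0 0 0 0 0.09;0 0 0 0 0 0 0.09;0 0 0 0 0 0 0.09")

```text
time_s: 17.03
position: [0.5175, 0.113, 0.1044]
tool_rot: [[-0.708, 0.706, 0.006], [0.706, 0.708, 0.002], [-0.003, 0.005, -1.0]]
ft_force: [2.9, 7.5, -1.7]
grip_width: 0.0113
gripper_force: 50.0
```

Call:
servo_tool(deltas="0 0 0 0 0 0 0.09;0 0 0 0 0 0 0.08;0 0 0 0 0 0 0.05;0 0 0 0 0 0 0.04;0 0 0 0 0 0 0")

```text
time_s: 17.45
position: [0.5177, 0.1132, 0.1044]
tool_rot: [[-0.505, 0.863, 0.006], [0.863, 0.505, 0.002], [-0.001, 0.007, -1.0]]
ft_force: [3.6, 8.3, -3.3]
grip_width: 0.0108
gripper_force: 49.9
```

```bash
python3 go.py .5169 .1122 .103 27.5; python3 -c "
from h import *
print(env.observe()['wrist_torque'])"
```

```text
t 17.45 pos [0.5177 0.1132 0.1044] shift [-0.5 -1.3  1.4] turn [0.007 0.001 0.049] q [ -1.  27.  89.   0.  64. -31.] F [ 3.6  8.3 -3.3] w 0.010776928822344541 gf 49.92547273635864
[ 1.31021092 -0.45318129 -0.04219049]
```

Call:
servo_tool(deltas="0 0 0 0 0 0 0.04;0 0 0 0 0 0 0.03;0 0 0 0 0 0 0")

```text
time_s: 17.7
position: [0.5178, 0.1133, 0.1044]
tool_rot: [[-0.443, 0.896, 0.006], [0.896, 0.443, 0.002], [-0.001, 0.007, -1.0]]
ft_force: [3.9, 8.8, -2.8]
grip_width: 0.0109
gripper_force: 49.9
```

```bash
python3 go.py .5169 .1122 .103 27.5; python3 -c "
from h import *
print(env.observe()['wrist_torque'],env.observe()['joint_efforts'])"
```

```text
t 17.7 pos [0.5178 0.1133 0.1044] shift [-0.6 -1.3  1.4] turn [ 0.007  0.001 -0.02 ] q [ -1.  27.  89.   0.  64. -27.] F [ 3.9  8.8 -2.8] w 0.01089599523585685 gf 49.88781452178955
[ 1.33347754 -0.54825045  0.01798277] [ -4.09074068 -46.66834474 -17.43400812  -1.85279522   0.81268514
   0.38393609]
```

Call:
servo_tool(deltas="0 0 0 0 0 0 0.03;0 0 0 0 0 0 0.02;0 0 0 0 0 0 0")

```text
time_s: 17.95
position: [0.5178, 0.1133, 0.1045]
tool_rot: [[-0.401, 0.916, 0.006], [0.916, 0.401, 0.002], [-0.001, 0.007, -1.0]]
ft_force: [4.7, 9.2, -2.8]
grip_width: 0.0113
gripper_force: 57.3
```

```bash
python3 go.py .5169 .1122 .103 27.5; python3 -c "
from h import *
print(env.observe()['wrist_torque'],env.observe()['joint_efforts'])"
```

```text
t 17.95 pos [0.5178 0.1133 0.1045] shift [-0.6 -1.3  1.5] turn [ 0.007  0.001 -0.068] q [ -1.  27.  89.   0.  64. -24.] F [ 4.7  9.2 -2.8] w 0.01128399061471586 gf 57.274290919303894
[ 1.35129093 -0.58853949  1.06194906] [ -5.28682575 -46.64842129 -17.33843029  -1.43838543   0.87806588
   1.39148176]
```

Torque rose from 0.02 to 1.06 N m, so the key is at its stop. I release, lift and check.

Call:
servo_tool(deltas="0.5 0 0 0 0 0 0;0.5 0 0 0 0 0 0;0.5 0 0 -20 0 0 0;0.5 0 0 -35 0 0 0;0.5 0 0 -40 0 0 0;0.5 0 0 0 0 0 0")

```text
time_s: 18.45
position: [0.5191, 0.1118, 0.2061]
tool_rot: [[-0.399, 0.917, 0.016], [0.917, 0.399, -0.0], [-0.007, 0.015, -1.0]]
ft_force: [0.4, -0.5, 1.3]
grip_width: 0.0427
gripper_force: 0.0
```

```bash
python3 k.py; ls pics|tail -3; cp pics/w5_1*.png /tmp/ ; cp "$(ls -t pics/w5_*|head -1)" pics/final.png
```

```text
dial (522.8584594726562, 98.30590057373047) (91.32042694091797, 62.2495231628418) 0.08782143353825808
wing 1555 ((517.7101440429688, 111.79518127441406), (12.151019096374512, 46.403648376464844), 25.83289337158203) 0.13084377640943337
red 313 [0.5252 0.096  0.13  ] deg -61.89318753773943 r 0.018090974847324883
green 14 [0.5604 0.0563 0.0853] deg -51.85291200572272 r 0.07079662113550754
black 2563 [0.477  0.1442 0.0859] deg 141.00332148258846 r 0.05111385612288198
t 18.5 pos [0.5181 0.1118 0.2028] shift [ 0.9 -1.4 22.8] turn [ 0.001  0.014 -2.12 ] q [ -1.  21.  81.  -0.  78. -24.] F [ 0.  -0.1 -0.9] w 0.04288961149376484 gf 0.0
dial (510.74566650390625, 97.21902465820312) (3.677046298980713, 2.9457128047943115) 0.0838806318363623
wing 8 ((511.696044921875, 111.75025177001953), (8.345440864562988, 43.29954528808594), 18.362834930419922) 0.1344671977913553
lid 2654 [0.5103 0.2616 0.0935] [0.0019 0.0006 1.    ] 0.10043969312498979
w5_122.png
w5_156.png
w5_185.png
```

View pics/final.png

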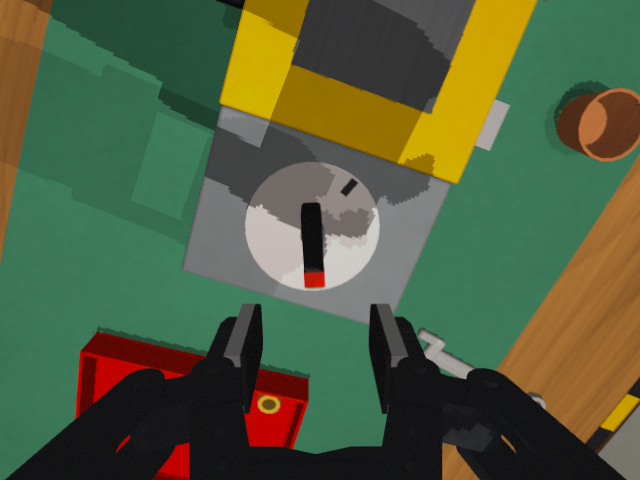

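The lid is shut. The key (red end at pixel 315,280) points at −64°, covering the green mark, and the robot is clear of everything. I hand the job in.

```bash
python3 -c "
from rig import env
print(env.close_job())"
```

```text
the job is handed in; nothing more can be done
None
```

The job is handed in at about 18.5 s of the 72 s allowed: the channel lies flat, open side down, on the chamber floor, the yellow lid is shut, and the key was wound in two partial turns to its stop with its red end at the green mark.

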